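# Shift the sectioning saw into third gear

## Robot

A 6-joint arm with a two-finger parallel gripper is mounted at the origin on the work surface. World frame = base frame: x ahead of the robot, y to its left, z up, the work surface at z = 0. Lengths are in m, angles in degrees, forces in N, time in s.
With the tool pointing down it reaches from about 0.3 to 0.85 m from the base axis. Payload 4.2 kg.
Tool frame: the origin (TCP) lies midway between the tips of the shut fingers; the grasp point (between the pads) lies 19 mm behind it (ctrl.hold_point_z is the z of the grasp point in the tool frame, in m); z points along the fingers, y is the direction in which the jaws open and shut (so a half turn about z gives the same grasp; the last joint's range is limited). The gripper opens to 91 mm and grips with 3 to 60 N. Pads are 32 mm wide; open, the fingers measure 118 mm over their backs; the gripper's body (76 mm by 178 mm) begins 60 mm behind the grasp point.
Start: joints at [75.688, 18.312, 89.639, -0, 72.044, -1.146], TCP at [0.131, 0.56, 0.214] pointing down, gripper open.
Joint ranges: [-177.97, 177.97], [-48.28, 115.42], [12.27, 149.76], [-77.06, 257.06], [2.81, 150.46], [-146.56, 146.56]. Speed limits (degrees/s): [147.25, 147.25, 180, 180, 180, 180].

## Interface

Orientations are given as [roll, pitch, yaw] about the fixed x, y, z axes, in that order (R = Rz(yaw) Ry(pitch) Rx(roll)).
In Python, from plant import ctrl, command_gripper, imaging, order, boxes_of, mark_of, current_time, current_joints, current_joint_vel, current_joint_torque, current_tool_pos, current_tool_rot, current_wrist_force, current_moment, current_finger_gap gives the robot as it stands. Calls block until the motion is done:
- ctrl.movep(position, orientation): joint-space move of the TCP to a pose.
- ctrl.move_linear(position, ori=None, max_speed=0.15): straight line of the TCP; ori=None keeps the orientation; max_speed is the mean speed in m/s.
- ctrl.move_j(angles): joint-space move.
- command_gripper(opening, grip_force=None): finger opening in m; grip_force is the grip in N (None keeps the last); returns when the fingers have stopped.
- ctrl.pause(seconds).
- ctrl.inverse_kinematics(position, orientation): joint angles nearest the present ones, or None.
- imaging.camera(name): name is "side" or "top" or "wrist"; returns a dict with "frame" (420x560x3 uint8, red, green, blue), "range_z" (420x560 float32, m along the optical axis (not along the pixel's ray), 0 where there is no reading), "mtx" (3x3 intrinsics, pixels), "dist_coeffs" ([k1, k2, p1, p2, k3] as OpenCV has them; the pictures are not rectified), "camera_from_world" (4x4, takes a point from world to camera coordinates); the wrist camera has in their place "T_tool_cam" (4x4, takes a point from camera to tool coordinates, whose origin is the TCP and whose axes are the flange's). Camera axes: x right, y down, z forward; pixel columns grow to the right and rows downward; lengths in m; the calibration is good to about 2 mm. A picture is of the moment at which its call begins: read the wrist's pose just before it.
A pose or a line that the arm cannot do raises ctrl.IKError and nothing moves.
- order.sign_off(): hands the job in, once; it reports no verdict.
Trained networks look in a picture, given as the dict that the camera call returned (one of the last four; its "shot" number tells which), for a name from the list of things; names that differ only in an ending like _2 or _b are one class to them, and where a whole thing is asked for, a point or a joint stands for the part that bears it (a point fixed in the world has none). Each returns a list of dicts, best first, with "conf" (0 to 1); they miss things now and then, are a little off and sometimes report something else, mostly with a low value. They report only what shows in the picture. A call takes as long as a camera call.
- boxes_of(picture, query): "point" ([x, y, z] in m, in world coordinates, good to about 4 mm: the middle of the surface that is visible of it).
- mark_of(picture, query): "point" ([x, y, z] in m, in world coordinates, good to about 4 mm: a listed point, or the origin of a listed thing).
Readings, each from a call of its own:
- current_time(): time.
- current_joints(): joint angles.
- current_joint_vel(): joint speeds.
- current_joint_torque(): joint torques, N m.
- current_tool_pos(): TCP position.
- current_tool_rot(): TCP orientation.
- current_wrist_force(): force on the tool from outside, world axes, zero at the start.
- current_moment(): the same for the moment, N m.
- current_finger_gap(): finger opening in m.
Only numpy, scipy, OpenCV 4.12 (cv2) and the standard library are available. Lean on these libraries where they do the work, as an engineer would, in place of code of your own. Each camera call takes 0.05 s, during which the arm holds its last target. There are 200 camera calls.

## Task

The saw's gear lever stands somewhere in the left-hand lane of its H-shaped gate. Push it with the outside of the fingers, never gripping it: along its lane to the cross slot, across to the right-hand lane, then forward (away from the robot) fully home into the third slot, the far right one marked with three dots, and leave it there. Do not pick up or push away the steel weight, the glass jar or the spanner beside the saw.

Things in the scene. Friction and masses are not known exactly. Their poses are not given: they have to be found in the camera images.
- saw: grey bench-top sectioning saw, fixed. Origin on the table under the middle of the gate; x = forward (away from the robot, yawed up to 0.4 rad), y = left, z up. Cabinet 220 mm (x), from 100 mm left to 360 mm right of the gate, top 76 mm up; on it the aluminium gate plate, 116 x 110 mm, top 91 mm up. Blade, motor and specimen arm, to 290 mm high, stand 160 to 360 mm right of the gate
- neutral (a point): middle of the gate, on the plate's top, 91 mm above the table; axes as saw. The gate: two lanes along x, at y = +18 mm (left) and -18 mm (right), joined at x = 0 by a cross slot along y; the shaft can go 22 mm forward and back of the cross slot. Dots beside the slot ends: one far left, two near left, three far right, four near right
- slot3 (a point): where the lever's shaft stands when fully in the third slot, on the top of the gate plate: 22 mm forward and 18 mm right of neutral; axes as saw
- grip (a point): centre of the lever's handle, an upright black square block, 30 x 30 mm, 62 mm tall along its z, ending in a low cap 34 mm above this point; a 10 mm shaft below. It tilts about a pivot 121 mm below this point, 25 mm above the table under the gate's middle; upright this point is 146 mm above the table, the handle's foot 24 mm above the plate. Pushing takes about 2 to 6 N; it stays where left
- fore (a joint): tilt of the lever forward and back, rad: 0 in line with the cross slot, + forward (saw +x), -0.352 and +0.352 at the ends of the lanes. The cross slot lets the lever across only while this is within about 0.06 of 0 (rounded corners help a little). The handle's centre moves about 42 mm from 0 to an end
- cross (a joint): tilt of the lever to the side, rad: -0.29 to -0.32 in the left lane, 0 in the middle, +0.29 to +0.32 in the right lane, + to the right (saw -y). Outside the cross slot the gate holds it in its lane; it stops at -0.32 and +0.32
- face_near: one of the four sides of the square handle, the near (-x) one (flat, 22 mm wide, 60 mm tall); origin in the middle of the side, 11.5 mm from the handle's axis, 3.5 mm under its surface, axes as grip
- face_far: one of the four sides of the square handle, the far (+x) one (flat, 22 mm wide, 60 mm tall); origin in the middle of the side, 11.5 mm from the handle's axis, 3.5 mm under its surface, axes as grip
- face_left: one of the four sides of the square handle, the left (+y) one (flat, 22 mm wide, 60 mm tall); origin in the middle of the side, 11.5 mm from the handle's axis, 3.5 mm under its surface, axes as grip
- face_right: one of the four sides of the square handle, the right (-y) one (flat, 22 mm wide, 60 mm tall); origin in the middle of the side, 11.5 mm from the handle's axis, 3.5 mm under its surface, axes as grip
- weight: bystander: loose steel weight with a neck and knob, 42 mm diameter, 64 mm tall, left of the saw; origin at its underside
- jar: bystander: glass sample jar with a white lid, 52 mm diameter, 65 mm tall, in front of the saw (robot side); origin at its underside
- spanner: bystander: steel spanner 150 mm long lying flat in front of the saw (robot side); origin at its underside

How it is judged:
By the outcome, as a careful person would: the job done as asked, in the order asked, and still so for the second after the job is handed in, with the robot touching nothing.
It also fails if it takes over 72 s, if anything falls off the work surface, if the arm or the gripper's body presses on something with over 40 N, if the wrist force passes 120 N, or if a joint passes its speed limit or range.

## Working session

There is one attempt and no reset: what is moved stays moved. The work goes in short steps, each a Python script; the robot and the scene stay as the last script left them, time stands still between calls to the robot, and variables do not carry over. Pictures are saved under pics/ and viewed, about 8 in all and at most 12, crops included, and the job is handed in when it is done.

```bash
mkdir -p pics
python3 - <<'E'
from plant import *
import cv2,numpy as np
for n in ["side","top"]:
    p=imaging.camera(n); cv2.imwrite(f"pics/{n}0.png",p["frame"][:,:,::-1])
    print(n,np.round(p["camera_from_world"],3).tolist(),p["mtx"].tolist())
    for q in ["neutral","slot3","grip","saw","face_near","face_left","weight","jar","spanner"]:
        print(q,[(np.round(d["point"],3).tolist(),round(d["conf"],2)) for d in mark_of(p,q)[:2]])
print(current_time(),ctrl.hold_point_z,current_tool_rot())
E
```

```text
side [[0.426, -0.905, 0.016, -0.18], [-0.582, -0.287, -0.761, 0.391], [0.693, 0.315, -0.649, 0.621], [0.0, 0.0, 0.0, 1.0]] [[427.42785165089634, 0.0, 277.81683959946554], [0.0, 427.42785165089634, 214.43245643231947], [0.0, 0.0, 1.0]]
neutral [([0.547, 0.066, 0.088], 0.82)]
slot3 [([0.557, 0.04, 0.092], 0.61)]
grip [([0.567, 0.095, 0.138], 0.89)]
saw [([0.55, 0.066, 0.006], 0.93)]
face_near []
face_left []
weight [([0.68, 0.217, 0.003], 0.6)]
jar []
spanner [([0.352, -0.013, 0.001], 0.86)]
top [[0.007, -1.0, -0.007, 0.02], [-0.997, -0.006, -0.074, 0.515], [0.074, 0.008, -0.997, 1.007], [0.0, 0.0, 0.0, 1.0]] [[414.51002855364976, 0.0, 273.751251433646], [0.0, 414.51002855364976, 198.5380043952719], [0.0, 0.0, 1.0]]
neutral [([0.546, 0.069, 0.091], 0.91)]
slot3 [([0.557, 0.042, 0.089], 0.65)]
grip [([0.564, 0.098, 0.14], 0.57)]
saw [([0.539, 0.07, -0.003], 0.65)]
face_near [([0.677, 0.213, -0.001], 0.28)]
face_left []
weight [([0.674, 0.213, 0.002], 0.63)]
jar [([0.406, 0.178, -0.001], 0.89)]
spanner [([0.349, -0.009, 0.005], 0.84)]
1.0 -0.0188 [1.79991898e+02 8.63014539e-04 1.66836711e+02]
```

Run:
```python
import cv2,numpy as np
a=cv2.imread("pics/side0.png");b=cv2.imread("pics/top0.png")
b2=cv2.resize(b[100:260,170:390],None,fx=3.6,fy=3.6,interpolation=cv2.INTER_CUBIC)
cv2.imwrite("pics/topc.png",b2)
```

```text
(no output)
```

View pics/side0.png

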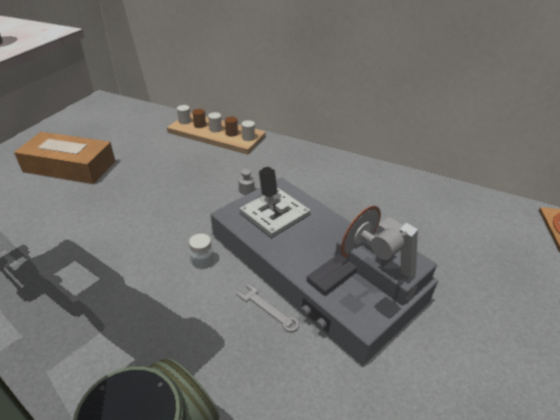

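View pics/topc.png

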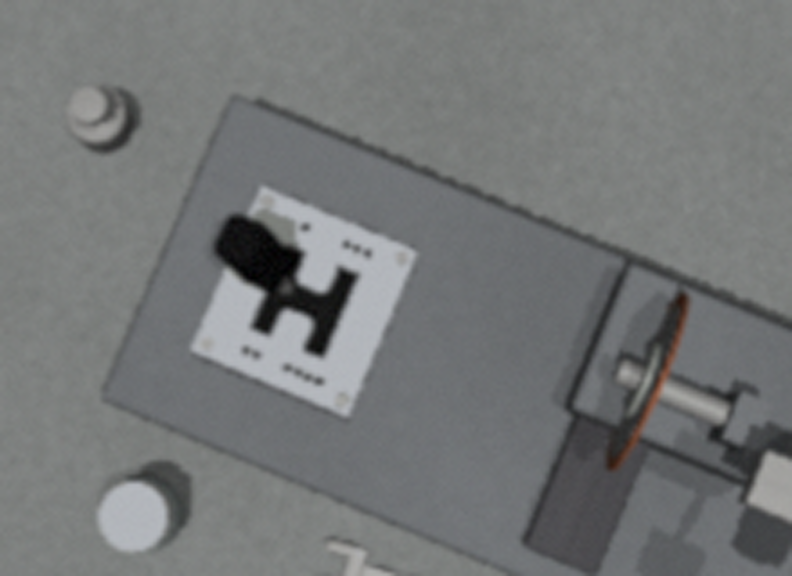

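The gate plate is centred near crop (305,302), yawed about -0.4. The handle leans left with its cap at (235,240). The weight, the jar and the blade are all clear of the gate. Next I'll fit the plate and the lever tilt from the depth data.

```bash
cat > h.py <<'E'
from plant import *
import cv2,numpy as np
from scipy.optimize import least_squares
def cloud(n):
    p=imaging.camera(n); z=p["range_z"]; v,u=np.nonzero(z>0); d=z[v,u]
    r=cv2.undistortPoints(np.float32(np.c_[u,v])[:,None],p["mtx"],np.array(p["dist_coeffs"]))[:,0]
    P=np.c_[r*d[:,None],d]; T=np.linalg.inv(p["camera_from_world"])
    return P@T[:3,:3].T+T[:3,3], p["frame"][v,u].astype(int), p
def lever(N,yaw,cams=("side","top")):
    c,s=np.cos(yaw),np.sin(yaw); R=np.array([[c,-s,0],[s,c,0],[0,0,1]]); out={}
    for n in cams:
        P,C,p=cloud(n); L=(P-[N[0],N[1],0])@R
        m=(np.abs(L[:,0])<.09)&(np.abs(L[:,1])<.09)&(L[:,2]>.115)&(L[:,2]<.2)&(C.max(1)<70)
        Q=L[m]-[0,0,.025]
        def f(x):
            z=np.array([np.tan(x[0]),-np.tan(x[1]),1]); z/=np.linalg.norm(z)
            X=np.array([1,0,0])-z[0]*z; X/=np.linalg.norm(X); Y=np.cross(z,X)
            q=np.abs(np.c_[Q@X,Q@Y,Q@z-.1225])-[.015,.015,.0325]
            return (np.linalg.norm(np.maximum(q,0),axis=1)+np.minimum(q.max(1),0))*1000
        r=min((least_squares(f,[a,b],loss="soft_l1") for a in(-.25,0,.25) for b in(-.3,0,.3)),key=lambda r:r.cost)
        g=[(np.array(d["point"])-[N[0],N[1],0])@R for d in mark_of(p,"grip")[:1]]
        out[n]=(np.round(r.x,3).tolist(),len(Q),round(float(np.abs(r.fun).mean()),2),np.round(g,3).tolist())
    return out
E
python3 - <<'E'
from h import *
for n in("side","top"):
    P,C,p=cloud(n)
    m=(np.abs(P[:,0]-.547)<.1)&(np.abs(P[:,1]-.067)<.1)&(np.abs(P[:,2]-.091)<.006)&(C.min(1)>110)
    r=cv2.minAreaRect(np.float32(P[m,:2]*1000)); print(n,m.sum(),r,P[m,2].mean())
    m=(np.abs(P[:,0]-.547)<.25)&(np.abs(P[:,1]+.067)<.35)&(np.abs(P[:,2]-.076)<.006)&(C.max(1)<140)
    r=cv2.minAreaRect(np.float32(P[m,:2]*1000)); print(n,m.sum(),r,P[m,2].mean())
for y in(-.385,-.4): print(lever([.5465,.0675],y))
E
```

```text
side 1298 ((543.1298217773438, 67.26427459716797), (113.0258560180664, 118.32417297363281), 67.94373321533203) 0.09026958903755429
side 10390 ((493.26446533203125, -52.24774169921875), (461.9197692871094, 223.19723510742188), 67.49308013916016) 0.07539595477412969
top 1739 ((544.9013671875, 69.30065155029297), (110.12004089355469, 116.20967864990234), 67.41844177246094) 0.09093918775187838
top 11694 ((494.6717529296875, -51.37678527832031), (462.126953125, 220.81515502929688), 67.47383880615234) 0.07591312783019556
{'side': ([0.077, -0.298], 390, 1.27, [[0.01, 0.035, 0.14]]), 'top': ([0.085, -0.307], 285, 1.3, [[0.007, 0.035, 0.14]])}
{'side': ([0.074, -0.3], 386, 1.21, [[0.009, 0.037, 0.138]]), 'top': ([0.081, -0.308], 287, 1.39, [[0.004, 0.038, 0.14]])}
```

```bash
cat >> h.py <<'E'
N=np.array([.544,.068]); YAW=-.393; W=[180,0,67.5]
def w(x,y,z): 
    c,s=np.cos(YAW),np.sin(YAW); return [N[0]+c*x-s*y,N[1]+s*x+c*y,z]
def force():
    f=np.array(current_wrist_force()); c,s=np.cos(YAW),np.sin(YAW)
    return np.round([c*f[0]+s*f[1],-s*f[0]+c*f[1],f[2]],1)
def loc():
    d=np.array(current_tool_pos())-[*N,0]; c,s=np.cos(YAW),np.sin(YAW)
    return np.round([c*d[0]+s*d[1],-s*d[0]+c*d[1],d[2]],4)
def push(a,b,step=.003,fmax=12,v=.04):
    """straight push in saw frame a->b in steps, stops above fmax (over the force at the start)"""
    a,b=np.array(a),np.array(b); n=int(np.ceil(np.linalg.norm(b-a)/step)); f0=force(); log=[]
    for i in range(1,n+1):
        ctrl.move_linear(w(*(a+(b-a)*i/n)),max_speed=v); f=force()-f0; log.append((loc()[:2].tolist(),f.tolist()))
        if np.linalg.norm(f)>fmax: log.append("STOP"); break
    return log
E
python3 - <<'E'
from h import *
print(lever(N,YAW))
print(ctrl.inverse_kinematics(w(.07,.036,.26),W),ctrl.inverse_kinematics(w(.07,.036,.26),[180,0,-112.5]))
command_gripper(0)
ctrl.movep(w(.07,.036,.26),W); ctrl.move_linear(w(.07,.036,.14))
print(loc(),force(),current_finger_gap(),current_time())
p=imaging.camera("side"); cv2.imwrite("pics/s1.png",cv2.resize(p["frame"][100:280,160:400,::-1],None,fx=3,fy=3))
print(current_time())
E
```

```text
{'side': ([0.097, -0.301], 390, 1.21, [[0.012, 0.036, 0.138]]), 'top': ([0.103, -0.312], 287, 1.22, [[0.008, 0.035, 0.141]])}
[ 5.76933942e+00  2.17985063e+01  7.77637611e+01 -2.54444375e-14
  8.04377326e+01  2.82693394e+01] None
[0.0706 0.0365 0.141 ] [-0.1  0.5  0.4] 0.0003622546289885266 6.475
6.525
```

View pics/s1.png

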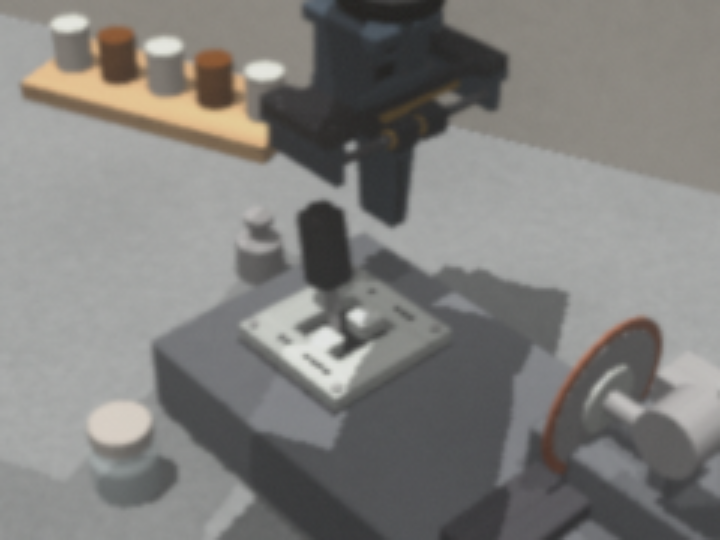

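The closed fingers are at (390,200), just beyond the handle at (325,240), and the body is above the cap. Next I push back toward the cross slot.

Run:
```python
from h import *
ctrl.move_linear(w(.055,.036,.14))
for l in push([.055,.036,.14],[.031,.036,.14]): print(l)
print(lever(N,YAW,("side","top")),current_time())
```

```text
([0.0522, 0.0361], [1.2, -0.39999999999999997, -0.19999999999999998])
([0.0489, 0.036], [0.9, -0.8, 0.10000000000000003])
([0.0458, 0.036], [1.8, -1.2999999999999998, 0.5])
([0.0428, 0.036], [1.1, -1.2, -0.8999999999999999])
([0.0398, 0.036], [1.0, -0.3, -0.6])
([0.0373, 0.0361], [1.8, -0.6, -0.19999999999999998])
([0.0341, 0.0362], [3.4, -1.0, 1.7])
([0.0308, 0.036], [1.9, -0.6, -0.3])
{'side': ([0.051, -0.285], 676, 5.81, [[-0.144, -0.146, 0.0]]), 'top': ([0.04, -0.314], 7, 0.43, [[0.0, 0.035, 0.141]])} 8.975
```

Run:
```python
from h import *
for l in push([.031,.036,.14],[.0275,.036,.14]): print(l)
ctrl.move_linear(w(.06,.036,.14)); ctrl.move_linear(w(.06,.05,.26)); ctrl.move_linear(w(.03,.14,.26))
print(lever(N,YAW),current_time())
p=imaging.camera("side"); cv2.imwrite("pics/s2.png",cv2.resize(p["frame"][100:280,160:400,::-1],None,fx=3,fy=3))
```

```text
([0.0292, 0.036], [0.3999999999999999, -0.09999999999999998, 0.9])
([0.0274, 0.036], [0.09999999999999987, -0.6, 0.6])
{'side': ([0.016, -0.303], 402, 1.1, [[0.006, 0.034, 0.138]]), 'top': ([0.024, -0.312], 283, 1.37, [[-0.001, 0.036, 0.141]])} 11.7833
```

View pics/s2.png

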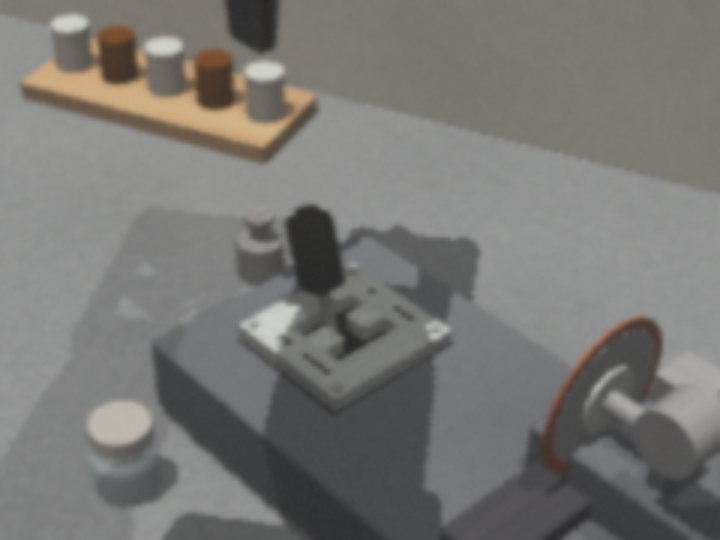

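Lever fore is about 0.02, in line with the cross slot. Next I push it across from the left.

Run:
```python
from h import *
ctrl.move_linear(w(.0,.105,.26),W); ctrl.move_linear(w(.0,.105,.135))
ctrl.move_linear(w(.0,.085,.135))
L=push([0,.085,.135],[0,-.003,.135],step=.004,fmax=12)
for l in L: print(l)
print(current_time())
```

```text
([0.0001, 0.0812], [0.19999999999999996, -0.9, -0.2])
([-0.0, 0.0769], [-0.8, -0.7000000000000001, -0.4])
([0.0002, 0.0733], [-0.30000000000000004, 1.0999999999999999, 0.49999999999999994])
([0.0002, 0.069], [-0.5, 1.5999999999999999, 0.3])
([0.0001, 0.0647], [0.7999999999999999, 0.0, 1.6])
([-0.0001, 0.0606], [0.9999999999999999, 0.5, 1.2])
([-0.0001, 0.0566], [-0.30000000000000004, 1.0999999999999999, 1.3])
([-0.0001, 0.0526], [-0.7, 0.19999999999999996, 0.9000000000000001])
([-0.0001, 0.0486], [0.5, 0.3999999999999999, 1.4000000000000001])
([-0.0001, 0.0446], [-0.5, 0.30000000000000004, 1.0])
([-0.0001, 0.0406], [0.19999999999999996, -0.10000000000000009, 0.6000000000000001])
([-0.0, 0.0367], [-0.2, 0.7, 0.39999999999999997])
([0.0, 0.0327], [-0.30000000000000004, 0.7, 0.2])
([0.0, 0.0288], [-0.4, 0.5999999999999999, 0.6000000000000001])
([0.0, 0.0247], [0.4, 0.7, 0.2])
([0.0, 0.0207], [0.19999999999999996, 0.5, 0.7])
([-0.0, 0.0166], [0.5, -0.9, 1.2])
([-0.0001, 0.0126], [-0.2, -0.6000000000000001, 0.0])
([-0.0001, 0.0086], [-0.4, 0.0, 0.09999999999999998])
([-0.0001, 0.0046], [0.5, -0.20000000000000007, -1.0])
([-0.0001, 0.0006], [-0.4, 0.3999999999999999, -0.5])
([-0.0, -0.0033], [-0.2, -0.10000000000000009, -1.4])
19.0583
```

Run:
```python
from h import *
L=push([0,-.003,.135],[0,-.011,.135],step=.0015,fmax=7,v=.03)
for l in L: print(l)
y=loc()[1]
ctrl.move_linear(w(0,y+.03,.135)); ctrl.move_linear(w(0,.05,.26)); ctrl.move_linear(w(.03,.14,.26))
print(lever(N,YAW),current_time())
p=imaging.camera("side"); cv2.imwrite("pics/s3.png",cv2.resize(p["frame"][100:280,160:400,::-1],None,fx=3,fy=3))
```

```text
([0.0, -0.004], [-0.8, 2.5, -0.10000000000000009])
([0.0001, -0.0048], [0.6000000000000001, 4.8, -0.6000000000000001])
([0.0001, -0.0054], [-0.6000000000000001, 6.3999999999999995, -1.2])
([0.0002, -0.006], [-0.4, 8.8, -1.4000000000000001])
STOP
{'side': ([0.018, 0.317], 365, 1.24, [[0.005, -0.038, 0.136]]), 'top': ([0.023, 0.314], 248, 1.74, [[-0.001, -0.037, 0.142]])} 22.4083
```

View pics/s3.png

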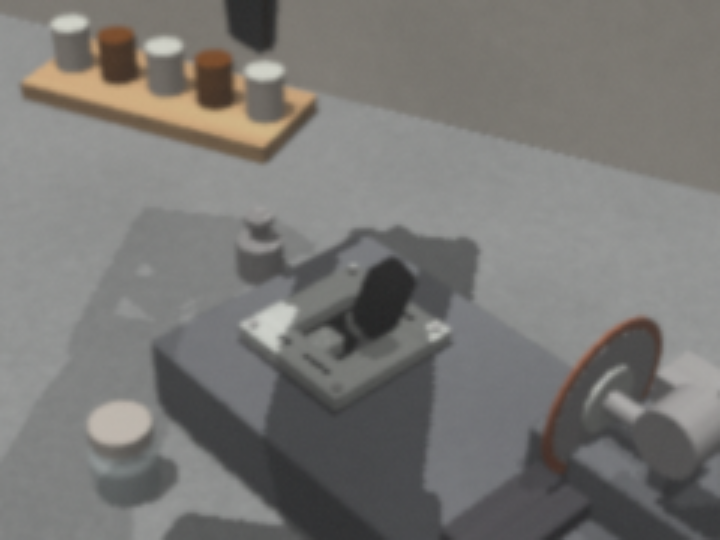

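It is in the right lane, against the stop (cross about 0.316, fore about 0.02). Next I push forward from the near face.

Run:
```python
from h import *
ctrl.move_linear(w(-.065,-.037,.26),W,max_speed=.2); ctrl.move_linear(w(-.065,-.037,.133)); ctrl.move_linear(w(-.035,-.037,.133))
L=push([-.035,-.037,.133],[.022,-.037,.133],step=.002,fmax=14,v=.03)
for l in L[-12:]: print(l)
x=loc()[0]
ctrl.move_linear(w(x-.04,-.037,.133)); ctrl.move_linear(w(-.06,-.037,.26)); ctrl.move_linear(w(.03,.14,.26),max_speed=.2)
print(lever(N,YAW),current_time())
p=imaging.camera("side"); cv2.imwrite("pics/s4.png",cv2.resize(p["frame"][100:280,160:400,::-1],None,fx=3,fy=3))
for q in("weight","jar","spanner"):
  print(q,[np.round(d["point"],3).tolist() for d in mark_of(imaging.camera("top"),q)[:1]])
```

```text
([0.0004, -0.037], [-0.9000000000000001, -0.19999999999999998, -0.09999999999999998])
([0.0025, -0.037], [-0.5, -0.5, -0.09999999999999998])
([0.0045, -0.037], [-1.1, 0.5, 0.0])
([0.0065, -0.037], [-0.6000000000000001, -0.19999999999999998, 0.3])
([0.0084, -0.037], [-1.4000000000000001, 0.4, 0.3])
([0.0104, -0.037], [0.09999999999999998, 0.0, 0.09999999999999998])
([0.0124, -0.037], [-0.30000000000000004, 0.6, -0.09999999999999998])
([0.0143, -0.037], [-1.4000000000000001, 0.4, -0.19999999999999996])
([0.0163, -0.037], [-0.40000000000000013, -0.30000000000000004, -0.09999999999999998])
([0.0183, -0.037], [-1.3, 0.2, -0.09999999999999998])
([0.0196, -0.0371], [-2.7, -0.1, 0.3])
([0.0209, -0.0371], [-4.2, 0.1, 0.7])
{'side': ([0.379, 0.317], 375, 1.18, [[0.045, -0.038, 0.13]]), 'top': ([0.38, 0.314], 313, 1.32, [[0.039, -0.034, 0.133]])} 35.025
weight [[0.675, 0.218, -0.001]]
jar [[0.403, 0.178, -0.002]]
spanner [[0.35, -0.006, 0.003]]
```

View pics/s4.png

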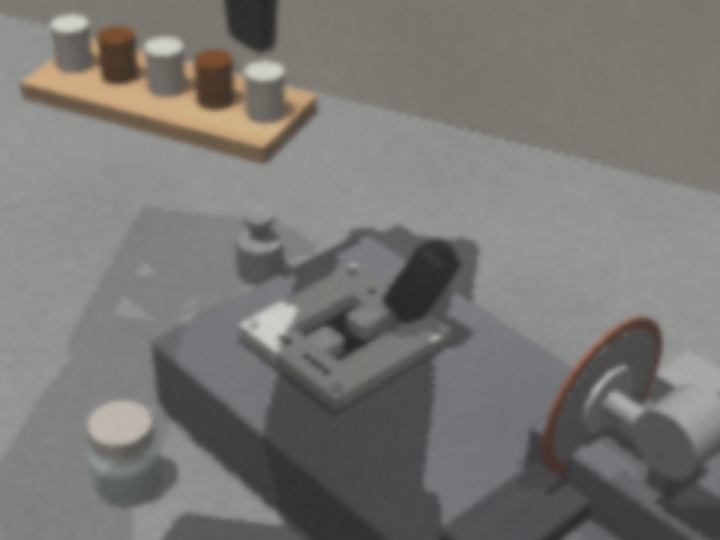

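The lever leans into the far-right slot, with its handle at (425,280), and the force was starting to rise at the end. There is time for one firmer push to confirm it is home, and then I hand in.

Run:
```python
from h import *
ctrl.move_linear(w(-.06,-.037,.26),max_speed=.25); ctrl.move_linear(w(-.055,-.037,.133)); ctrl.move_linear(w(.012,-.037,.133),max_speed=.08)
L=push([.012,-.037,.133],[.028,-.037,.133],step=.002,fmax=9,v=.03)
for l in L: print(l)
ctrl.move_linear(w(-.03,-.037,.133)); ctrl.move_linear(w(-.06,-.037,.26)); ctrl.move_linear(w(.03,.14,.26),max_speed=.2)
print(lever(N,YAW),current_time(),force())
order.sign_off()
```

```text
([0.0138, -0.0369], [0.3, -0.4, 1.0])
([0.0161, -0.037], [0.8, -1.1, -0.4])
([0.018, -0.037], [-0.5, -0.6, 1.1])
([0.0193, -0.0371], [-2.3, 0.9, 0.7])
([0.0206, -0.0371], [-5.2, 1.2, 0.7])
([0.0217, -0.0372], [-5.9, 0.6, 0.9])
([0.0227, -0.0373], [-8.7, 0.5, 0.0])
([0.0237, -0.0373], [-10.3, 1.2, 1.8])
STOP
{'side': ([0.378, 0.315], 372, 1.31, [[0.047, -0.034, 0.128]]), 'top': ([0.38, 0.315], 316, 1.29, [[0.039, -0.037, 0.134]])} 43.2 [-0.3 -0.7  0.5]
the job is handed in; nothing more can be done
```

The lever is fully home in the third slot, and I handed the job in at about 43 s of the 72 s allowed. I pushed it only with the outside of the closed fingers: back along the left lane to the cross slot, across to the right-hand lane until it met the stop, then forward.

- **Lever position:** both cameras fit a forward tilt of about 0.38 and a sideways tilt of about 0.315. The 0.38 is slightly past the 0.352 limit, which I put down to a bias of about 0.02–0.03 in the fit.
- **Seating:** a second, firmer push of about 10 N left the measured tilt unchanged, so the lever is against its end stop.
- **Clear of contact:** the arm was well away from everything at hand-in, and the wrist force read close to zero.
- **Other items:** the weight, jar and spanner were within about 5 mm of where they started, which is within the measuring noise. I checked them after the first forward push but not after the second.

No checks failed. The only disagreement was the slight over-reading of the forward tilt.

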